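# Refit the power unit's battery and offer up its cover plate

### The arm

A 6-joint arm with a two-finger parallel gripper is mounted at the origin on the work surface. World frame = base frame: x ahead of the robot, y to its left, z up, the work surface at z = 0. Lengths are in m, angles in degrees, forces in N, time in s.
With the tool pointing down it reaches from about 0.375 to 0.9 m from the base axis. Payload 3.1 kg.
Tool frame: the origin (TCP) lies at the very end of the fingers, on their centre line; the grasp point (between the pads) lies 19 mm behind it (grip_point_offset is the distance from the TCP to the grasp point, in m); y points along the fingers, x is the direction in which the jaws open and shut, and the axes are right-handed (so a half turn about y gives the same grasp; the last joint's range is limited). The gripper opens to 87 mm and grips with 3 to 60 N. Pads are 19 mm wide; open, the fingers measure 117 mm over their backs; the gripper's body (75 mm by 190 mm) begins 51 mm behind the grasp point.
Start: joints at [-82.649, 30.224, 82.088, -0, 67.689, -10.227], TCP at [0.189, -0.596, 0.195] pointing down, gripper open.
Joint ranges: [-176.69, 176.69], [-43.24, 126.21], [12.49, 139.97], [-82, 262], [0, 151.66], [-163.58, 163.58]. Speed limits (degrees/s): [159.86, 159.86, 180, 180, 180, 180].

### API

Orientations are given as a 3x3 rotation matrix whose columns are the frame's x, y, z axes.
In Python, from rig import * gives the robot as it stands.
- The arm moves only by the tool send_rows, never from a script. Its argument "moves" is text: rows parted by semicolons, each of 5 numbers parted by spaces: the finger opening in mm, from 0 to 87, then the shift along the tool's x, y, z in mm, then the turn about the tool's y in degrees. In form: fingers dx dy dz yaw; .... A call has 1 to 20 rows; each row shifts and turns the commanded pose from where the row before left it, along the tool's axes as they then stand; what a row does not reach is not made up. A row lasts 1/12 s, in which the tool goes at most 41.7 mm and 7.16 degrees, less where a joint would pass 70% of its speed; a pose out of reach is approached as far as the arm can. A call is refused whole if a number of a shift passes 41.7 or a number of a turn 7.16, either way. A call with a gripper value outside its range is refused whole. The fingers move at their own pace and stop on an object; the grip force is fixed at half the most. Time passes only in rows, so rows that do not move let the fingers close. It gives the time, the measured TCP pose, the force and the opening at its end, in the units of the state.
- read_state(): the state, without advancing time (a new reading comes with each control period).
- capture(name): name is "scene" or "top"; returns a dict with "image" (420x560x3 uint8, blue, green, red), "z_map" (420x560 float32, m along the optical axis (not along the pixel's ray), 0 where there is no reading), "mtx" (3x3 intrinsics, pixels), "distortion" ([k1, k2, p1, p2, k3] as OpenCV has them; the pictures are not rectified), "origin" and "rotation" of the camera in the world. Camera axes: x right, y up, looking along -z (the intrinsics and any distortion apply to the point x, -y, -z); pixel columns grow to the right and rows downward; lengths in m; the calibration is good to about 2 mm. A picture is of the moment at which its call begins.
- hand_in(): hands the job in, once; it reports no verdict.
Trained networks look in a picture, given as the dict that the camera call returned (one of the last four; its "shot" number tells which), for a name from the list of things; names that differ only in an ending like _2 or _b are one class to them, and where a whole thing is asked for, a point or a joint stands for the part that bears it (a point fixed in the world has none). Each returns a list of dicts, best first, with "p" (0 to 1); they miss things now and then, are a little off and sometimes report something else, mostly with a low value. They report only what shows in the picture. A call takes as long as a camera call. They do not tell look-alikes from the thing itself.
- search_frame(picture, name): "bbox" ([left, top, right, bottom] in pixels, round what is visible of it).
- masks_of(picture, name): "region" (420x560 bool, what is visible of it) and "bbox" ([left, top, right, bottom] in pixels, round what is visible of it).
- mark_of(picture, name): "pixel" ([row, column] in pixels: a listed point, or the origin of a listed thing).
The state is a dict: "time_s": time; "joint_positions": joint angles; "qvel": joint speeds; "tau": joint torques, N m; "position": TCP position; "tcp_rot": TCP orientation; "force": force on the tool from outside, world axes, zero at the start; "moment": the same for the moment, N m; "opening": opening from 0.0 (shut) to 1.0 (fully open).
Only numpy, scipy, OpenCV 4.12 (cv2) and the standard library are available. Lean on these libraries where they do the work, as an engineer would, in place of code of your own. Each camera call takes 0.05 s, during which the arm holds its last target. There are 200 camera calls.

### The job

Put the fresh battery pack (green band) flat in the open drawer of the power unit, let go of it and slide the drawer fully shut. Then pick up the cover plate and hold it level and still about 2 cm above the open top of the unit, handle up, with its four holes lined up over the four threaded holes, so that I can clip on its earth lead and start the screws: finish while still holding it there, resting on nothing. Leave the other things on the desk where they are.

Things in the scene. Friction and masses are not known exactly. Their poses are not given: they have to be found in the camera images.
- unit: Power unit: charcoal steel case, fixed, 200 mm deep (x), 272 wide over its fins (y), top face 90 mm above the desk. Origin: centre of its footprint at desk level; x points from its front (switch, lamps, drawer) to its back. On top an open compartment with a circuit board, nothing above the top face, and four brass bosses with threaded holes round it. Battery drawer in the lower front.
- drawer (a joint): Opening of the grey drawer, m: 0 shut (hard stop), 0.125 fully open, out along the unit's -x. Friction about 2 N; stays where left. Inside 168 mm wide, walls 30 mm high above its floor, 40 mm of height inside the case. Front panel 8 mm thick, 220 wide, 10 to 56 mm above the desk; a black finger lip, 100 mm wide, sticks out 12 mm from it, 50 to 56 mm above the desk.
- drawer_floor (a point): Middle of the drawer floor's upper face, 16 mm above the desk; axes as the unit's (x to the back); moves with the drawer. Behind the front panel the inside starts at x = -90 mm and is 176 mm long; the lip's front edge is at x = -110. Shut, this point is at x = -10 in the unit's frame, so at an opening of q only x = -90 mm to -90 mm + q is clear of the case.
- battery: The fresh battery pack: grey block, 72 mm (x) x 58 mm (y) x 34 mm high with a green band round it, about 0.3 kg. Origin: centre of its underside; z up.
- plate: Cover plate: grey-painted aluminium, 120 mm (x) x 180 mm (y) x 4 mm, about 0.3 kg, lying flat, black bow handle up. Origin: centre of its underside. The handle's bar, 12 x 12 mm, 100 mm long, runs along the plate's y over its centre, its middle 40 mm above the underside; clear space below it 76 mm long, 30 mm high, between two legs. The plate is the same after a half turn; either way round is right.
- hole0 (a point): Centre of the plate's -x, -y corner hole, 15 mm wide, at the underside; 46 mm along x and 76 mm along y from the plate's origin.
- hole1 (a point): Centre of the plate's -x, +y corner hole, 15 mm wide, at the underside; 46 mm along x and 76 mm along y from the plate's origin.
- hole2 (a point): Centre of the plate's +x, +y corner hole, 15 mm wide, at the underside; 46 mm along x and 76 mm along y from the plate's origin.
- hole3 (a point): Centre of the plate's +x, -y corner hole, 15 mm wide, at the underside; 46 mm along x and 76 mm along y from the plate's origin.
- thread0 (a point): Mouth of the unit's -x, -y threaded hole, 6 mm wide, in the top face of a brass boss, 90 mm above the desk; 46 mm along x and 76 mm along y from the unit's origin.
- thread1 (a point): Mouth of the unit's -x, +y threaded hole, 6 mm wide, in the top face of a brass boss, 90 mm above the desk; 46 mm along x and 76 mm along y from the unit's origin.
- thread2 (a point): Mouth of the unit's +x, +y threaded hole, 6 mm wide, in the top face of a brass boss, 90 mm above the desk; 46 mm along x and 76 mm along y from the unit's origin.
- thread3 (a point): Mouth of the unit's +x, -y threaded hole, 6 mm wide, in the top face of a brass boss, 90 mm above the desk; 46 mm along x and 76 mm along y from the unit's origin.
- old_battery: The worn-out battery pack, the same size as the fresh one, with a red band. A bystander; origin at the centre of its underside.
- phone: A phone in a brown case, 150 x 75 x 12 mm, lying flat. A bystander; origin at the centre of its underside.
- dish: A round steel dish of screws, 92 mm wide, 18 mm high. A bystander; origin at the centre of its underside.
- screwdriver: A screwdriver lying on the desk, about 200 mm long. A bystander; lies along its x, handle to -x.
- mug: A blue mug, 80 mm wide, 92 mm high, handle at its +y. A bystander; origin at the centre of its underside.
Not all that is in view belongs to the job. Of the things like the plate, leave any that is red; of the rest the larger one is meant.

How it is judged:
By the outcome, as a careful person would: the job done as asked, in the order asked, and still so for the second after the job is handed in, while the arm keeps its last pose, push and grip.
It also fails if it takes over 69 s, if anything falls off the work surface, if the arm or the gripper's body presses on something with over 40 N, if the wrist force passes 120 N, or if a joint passes its speed limit or range.

## Working session

There is one attempt and no reset: what is moved stays moved. The work goes in short steps, Python scripts to look and compute and a tool call to move; the robot and the scene stay as the last step left them, time stands still between calls to the robot, and variables do not carry over. Pictures are saved under pics/ and viewed, about 8 in all and at most 12, crops included, and the job is handed in when it is done.

Besides the shell and the picture viewer there is one more tool, called after "Request:" as name(argument=value, ...) on one line, values as JSON. send_rows: Moves the arm, as the interface text tells. Its arguments: {"type":"object","properties":{"moves":{"type":"string"}},"required":["moves"]}

```bash
ls; mkdir -p pics; cat > h.py <<'E'
from rig import *
import numpy as np, cv2
def ray(p,px):
    u=cv2.undistortPoints(np.array([[px]],float),np.array(p["mtx"]),np.array(p["distortion"]))[0,0]
    d=np.array([u[0],-u[1],-1.0]); return np.array(p["origin"]),np.array(p["rotation"])@d
def at_z(p,px,z):   # px = (col,row)
    o,d=ray(p,px); return o+d*(z-o[2])/d[2]
def at_depth(p,px):
    o,d=ray(p,px); return o+d*float(p["z_map"][int(round(px[1])),int(round(px[0]))])
def cloud(p):
    h,w=p["z_map"].shape; g=np.stack(np.meshgrid(np.arange(w),np.arange(h)),-1).reshape(-1,1,2).astype(float)
    u=cv2.undistortPoints(g,np.array(p["mtx"]),np.array(p["distortion"]))[:,0]
    d=np.c_[u[:,0],-u[:,1],-np.ones(len(u))]*p["z_map"].reshape(-1,1)
    return (d@np.array(p["rotation"]).T+np.array(p["origin"])).reshape(h,w,3)
def st():
    s=read_state(); print({k:np.round(s[k],3).tolist() for k in("time_s","position","tcp_rot","force","opening","joint_positions")}); return s
E
python3 - <<'E'
from h import *
st()
for n in("scene","top"):
    p=capture(n); cv2.imwrite(f"pics/{n}0.png",p["image"]); print(n,np.round(p["origin"],3),np.round(p["rotation"],3).tolist(),p["mtx"][0][0])
    C=cloud(p)
    for t in("unit","drawer","battery","plate","old_battery","phone","dish","screwdriver","mug"):
        for m in masks_of(p,t):
            r=m["region"]&(p["z_map"]>0); print(t,round(m["p"],2),m["bbox"],np.round(np.median(C[r],0),3) if r.any() else None)
    for t in["thread%d"%i for i in range(4)]+["hole%d"%i for i in range(4)]+["drawer_floor","battery","plate","unit"]:
        for m in mark_of(p,t):
            a=m["pixel"]; print(t,round(m["p"],2),np.round(a),np.round(at_depth(p,(a[1],a[0])),3))
E
```

```text
pics
{'time_s': 0.0, 'position': [0.189, -0.595, 0.194], 'tcp_rot': [[0.302, -0.0, 0.953], [-0.953, 0.002, 0.302], [-0.002, -1.0, 0.0]], 'force': [-0.368, 0.084, -0.079], 'opening': 1.002, 'joint_positions': [-82.648, 30.281, 82.156, -0.001, 67.687, -10.229]}
scene [ 1.507 -0.147  1.221] [[0.163, -0.748, 0.643], [0.986, 0.116, -0.116], [0.012, 0.653, 0.757]] 515.1229216015312
unit 0.65 [228.1, 198.2, 330.2, 306.9] [0.694 0.024 0.081]
unit 0.37 [102.7, 269.5, 130.2, 296.0] [ 0.666 -0.424  0.034]
drawer 0.75 [238.5, 201.2, 308.8, 233.1] [0.488 0.042 0.025]
battery 0.97 [136.6, 206.0, 160.3, 235.3] [ 0.451 -0.334  0.035]
plate 0.91 [286.6, 171.1, 316.6, 200.8] [0.356 0.156 0.006]
plate 0.88 [337.8, 180.4, 400.1, 217.5] [0.454 0.359 0.007]
plate 0.6 [425.3, 168.9, 452.8, 201.5] [0.433 0.591 0.006]
old_battery 0.91 [106.1, 266.8, 128.6, 294.8] [ 0.667 -0.423  0.034]
phone 0.66 [140.5, 274.3, 168.1, 321.6] [ 0.718 -0.321  0.013]
phone 0.31 [337.6, 176.8, 403.7, 217.2] [0.455 0.359 0.007]
dish 0.82 [356.7, 257.2, 389.9, 288.4] [0.731 0.292 0.009]
dish 0.58 [53.3, 234.2, 93.7, 278.9] [ 0.586
[... 6838 characters left out ...]
220. 100.] [0.485 0.619 0.002]
hole3 0.88 [225. 117.] [ 0.469  0.562 -0.002]
hole3 0.87 [222. 150.] [ 0.482  0.452 -0.   ]
hole3 0.74 [248.  94.] [0.39  0.633 0.003]
hole3 0.73 [251. 114.] [0.383 0.566 0.003]
hole3 0.71 [275. 222.] [ 0.311  0.208 -0.002]
hole3 0.67 [212. 194.] [0.517 0.305 0.004]
hole3 0.67 [249. 150.] [0.392 0.447 0.004]
hole3 0.67 [249. 248.] [ 0.399  0.123 -0.002]
drawer_floor 0.67 [197. 276.] [0.572 0.035 0.014]
battery 0.84 [238. 385.] [ 0.443 -0.322  0.031]
plate 0.95 [264. 236.] [0.35  0.158 0.035]
plate 0.82 [229. 178.] [0.461 0.359 0.004]
plate 0.56 [240. 105.] [0.416 0.599 0.002]
unit 0.65 [163. 278.] [0.677 0.032 0.063]
unit 0.62 [206. 445.] [ 0.548 -0.506  0.077]
```

```bash
python3 - <<'E'
import cv2
a=cv2.imread("pics/top0.png")[110:310,70:490]
cv2.imwrite("pics/v1.png",cv2.resize(a,(798,380),interpolation=2))
b=cv2.imread("pics/scene0.png")[150:330,40:470]
cv2.imwrite("pics/v2.png",cv2.resize(b,(800,335),interpolation=2))
E
```

```text
(no output)
```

View pics/v1.png

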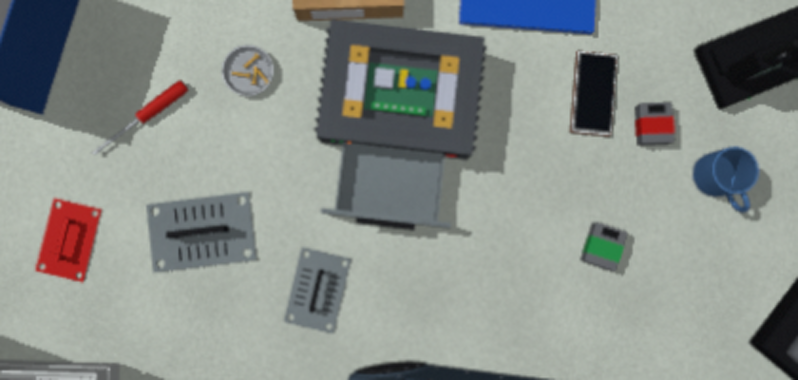

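View pics/v2.png

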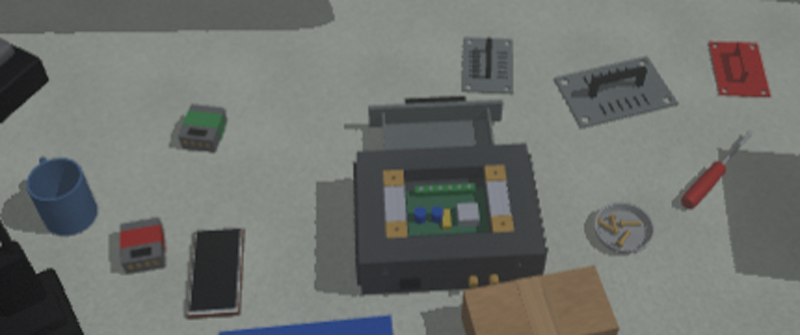

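The big grey plate is centre-left in the top view (crop 202,232), a smaller grey and a red look-alike are nearby, the green-banded battery is at crop (605,247), and the drawer is open. Next I'll fit the poses.

```bash
cat >> h.py <<'E'
from scipy.optimize import linear_sum_assignment
def fit(model,pts,c0,yaw0):
    """fit planar pose of model points to measured points (closest matching, robust)"""
    c=np.array(c0,float);y=yaw0
    for _ in range(20):
        R=np.array([[np.cos(y),-np.sin(y)],[np.sin(y),np.cos(y)]]); w=model@R.T+c
        D=np.linalg.norm(w[:,None]-pts[None],axis=2); i,j=linear_sum_assignment(D)
        k=D[i,j]<0.03; i,j=i[k],j[k]
        a=model[i];b=pts[j];am=a.mean(0);bm=b.mean(0);A=a-am;B=b-bm
        y=np.arctan2((A[:,0]*B[:,1]-A[:,1]*B[:,0]).sum(),(A*B).sum())
        R=np.array([[np.cos(y),-np.sin(y)],[np.sin(y),np.cos(y)]]); c=bm-R@am
    return c,np.degrees(y),np.round(np.linalg.norm(a@R.T+c-b,axis=1)*1000,1)
RECT=np.array([[-.046,-.076],[-.046,.076],[.046,.076],[.046,-.076]])
def marks(p,n,z): return np.array([at_z(p,(m["pixel"][1],m["pixel"][0]),z)[:2] for m in mark_of(p,n)])
E
python3 - <<'E'
from h import *
for n in("top","scene"):
    p=capture(n)
    c,y,r=fit(RECT,marks(p,"thread0",.09),(.7,.025),0.1); print(n,"unit",c.round(4),y.round(2),r)
    c,y,r=fit(RECT,marks(p,"hole0",.004),(.452,.363),0.1); print(n,"plate",c.round(4),y.round(2),r)
    C=cloud(p)
    for b in("battery","old_battery"):
        m=masks_of(p,b)[0]["region"]; P=C[m&(C[...,2]>.026)&(C[...,2]<.042)]
        # top face by ray intersection at z=.034
        print(n,b,cv2.minAreaRect((P[:,:2]*1000).astype(np.float32)),len(P))
    # drawer: points of the panel top / lip
    m=masks_of(p,"drawer")[0]["region"]; P=C[m]; P=P[(P[:,2]>.047)&(P[:,2]<.065)]
    print(n,"panel",np.round(P.min(0),3),np.round(P.max(0),3),np.round(np.median(P,0),3))
    print(cv2.minAreaRect((P[:,:2]*1000).astype(np.float32)))
E
```

```text
top unit [0.6995 0.0232] -5.26 [7.2 7.5 2.1 3.8]
top plate [0.4531 0.3627] 9.26 [6.2 1.3 4.2 6.5]
top battery ((439.8614501953125, -334.2130126953125), (59.35637664794922, 69.64705657958984), 73.45219421386719) 375
top old_battery ((656.0908203125, -424.3736267089844), (71.87718963623047, 60.59169006347656), 0.9061498045921326) 384
top panel [ 0.46  -0.063  0.047] [0.602 0.149 0.062] [0.476 0.043 0.055]
((530.5365600585938, 38.634788513183594), (212.3739013671875, 134.44003295898438), 84.74396514892578)
scene unit [0.6962 0.0251] -1.3 [2.4 3.7 5.5]
scene plate [0.4581 0.3654] 15.08 [ 5.1 12.   7.1]
scene battery ((437.448486328125, -334.8997497558594), (61.313140869140625, 78.96846771240234), 71.73783874511719) 384
scene old_battery ((642.3568725585938, 30.03753662109375), (269.634521484375, 338.25347900390625), 84.00840759277344) 561
scene panel [ 0.455 -0.063  0.047] [0.563 0.146 0.065] [0.478 0.044 0.056]
((505.4767150878906, 39.15392303466797), (210.0388946533203, 99.97501373291016), 84.59574890136719)
```

```bash
cat >> h.py <<'E'
def to(x,y,z,yaw):
    s=read_state(); P=np.array(s["position"]);R=np.array(s["tcp_rot"]); cur=np.degrees(np.arctan2(R[1,0],R[0,0]))
    t=(cur-yaw+180)%360-180; a=np.radians(yaw); d=np.array([x,y,z])-P
    print("t",round(s["time_s"],2),"pos",P.round(4),"yaw",round(cur,1),"F",np.round(s["force"],1),"open",round(s["opening"]*87,1))
    print("turn",round(t,2)," then tool dx,dy,dz mm",np.round(1000*np.array([d[0]*np.cos(a)+d[1]*np.sin(a),-d[2],-d[0]*np.sin(a)+d[1]*np.cos(a)]),1))
E
python3 -c "
from h import *
to(.439,-.334,.15,-106.5)"
```

```text
t 2.8 pos [ 0.1888 -0.5958  0.1946] yaw -72.4 F [-0.5  0.5  0.9] open 87.2
turn 34.08  then tool dx,dy,dz mm [-322.1   44.6  165.6]
```

Request:
send_rows(moves="87 0 0 0 6.8;87 0 0 0 6.8;87 0 0 0 6.8;87 0 0 0 6.8;87 0 0 0 6.8;87 -26.8 3.7 13.8 0;87 -26.8 3.7 13.8 0;87 -26.8 3.7 13.8 0;87 -26.8 3.7 13.8 0;87 -26.8 3.7 13.8 0;87 -26.8 3.7 13.8 0;87 -26.8 3.7 13.8 0;87 -26.8 3.7 13.8 0;87 -26.8 3.7 13.8 0;87 -26.8 3.7 13.8 0;87 -26.8 3.7 13.8 0;87 -26.8 3.7 13.8 0;87 0 0 0 0;87 0 0 0 0")

```text
time_s: 4.38
position: [0.4393, -0.3328, 0.1501]
tcp_rot: [[-0.279, -0.0, 0.96], [-0.96, 0.0, -0.279], [-0.0, -1.0, -0.0]]
force: [-0.6, 0.5, 0.2]
opening: 1.0
```

```bash
python3 -c "
from h import *
to(.439,-.334,.008,-106.5)
p=capture('scene'); cv2.imwrite('pics/v3.png',cv2.resize(p['image'][140:320,60:290],(690,540),interpolation=2))"
```

```text
t 4.38 pos [ 0.4393 -0.3328  0.1501] yaw -106.2 F [-0.6  0.5  0.2] open 87.0
turn 0.28  then tool dx,dy,dz mm [  1.2 142.1   0. ]
```

View pics/v3.png

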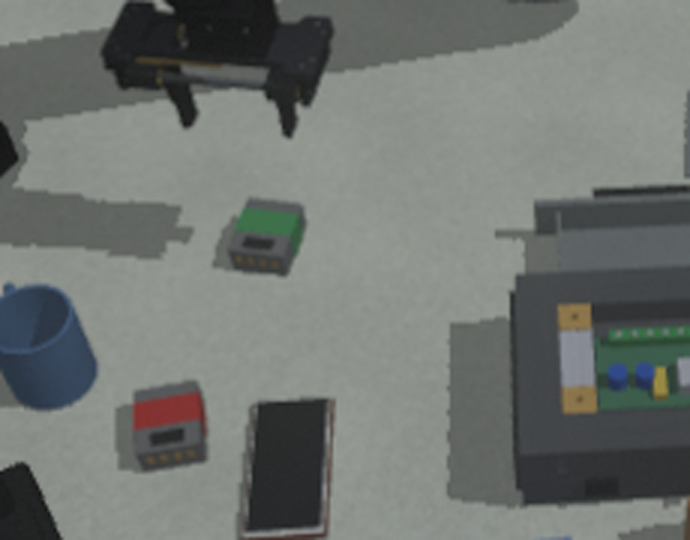

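The gripper is above and behind the battery (crop 268,235), with its jaws aligned. I'll go down and close.

Request:
send_rows(moves="87 1.2 20 0 0.3;87 0 24 0 0;87 0 24 0 0;87 0 24 0 0;87 0 20 0 0;87 0 15 0 0;87 0 10 0 0;87 0 5 0 0;87 0 0 0 0;50 0 0 0 0;50 0 0 0 0;50 0 0 0 0;50 0 0 0 0;50 0 0 0 0;50 0 0 0 0;50 0 0 0 0;50 0 0 0 0")

```text
time_s: 5.85
position: [0.4382, -0.3352, 0.0083]
tcp_rot: [[-0.288, 0.0, 0.958], [-0.958, -0.0, -0.288], [0.0, -1.0, 0.0]]
force: [-0.6, 0.3, 0.4]
opening: 0.59
```

```bash
python3 -c "
from h import *
to(.439,-.334,.15,-106.5)"
```

```text
t 5.85 pos [ 0.4382 -0.3352  0.0083] yaw -106.7 F [-0.6  0.3  0.4] open 51.3
turn -0.21  then tool dx,dy,dz mm [  -1.4 -141.7    0.4]
```

```bash
python3 -c "
from h import *
st()
p=capture('scene'); cv2.imwrite('pics/v4.png',cv2.resize(p['image'][160:280,80:230],(750,600),interpolation=2))
for m in masks_of(p,'battery'): print(m['p'],m['bbox'])"
```

```text
{'time_s': 5.85, 'position': [0.438, -0.335, 0.008], 'tcp_rot': [[-0.288, 0.0, 0.958], [-0.958, -0.0, -0.288], [0.0, -1.0, 0.0]], 'force': [-0.622, 0.306, 0.358], 'opening': 0.59, 'joint_positions': [-49.019, 40.874, 100.457, -0.002, 38.664, 57.695]}
0.73 [136.6, 205.7, 159.4, 235.2]
```

View pics/v4.png

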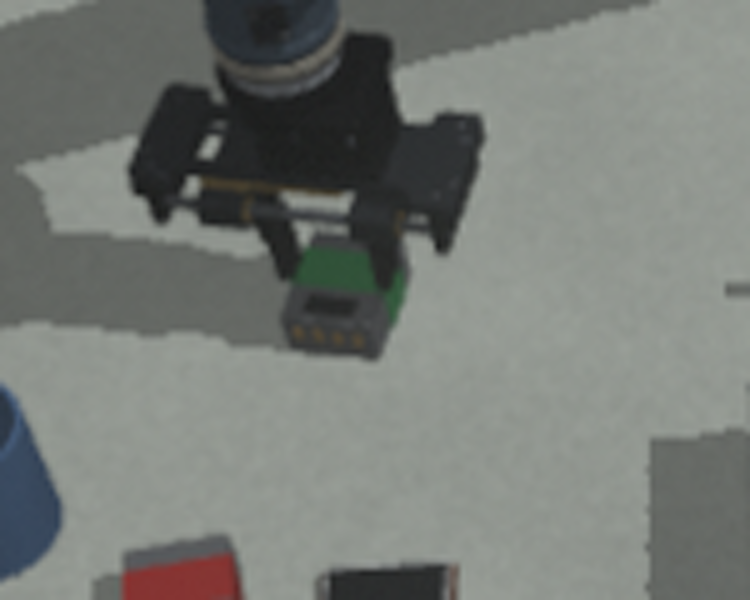

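```bash
cat >> h.py <<'E'
def proj(p,X):
    q=(np.atleast_2d(X)-np.array(p["origin"]))@np.array(p["rotation"]); q=q*[1,-1,-1]
    return cv2.projectPoints(q.reshape(-1,1,3),np.zeros(3),np.zeros(3),np.array(p["mtx"]),np.array(p["distortion"]))[0][:,0]
E
python3 -c "
from h import *
p=capture('scene'); s=read_state(); R=np.array(s['tcp_rot']);P=np.array(s['position'])
for sx in(-.0257,.0257):
  for h in (0,-.03): print(sx,h,(proj(p,P+R@[sx,h,0])-[80,160])*5)
c=np.array([.439,-.334,0]);a=np.radians(-16.5);A=np.array([[np.cos(a),-np.sin(a),0],[np.sin(a),np.cos(a),0],[0,0,1]])
for z in(0,.034):print([((proj(p,c+A@[i*.036,j*.029,z])-[80,160])*5).round()[0].tolist() for i,j in((-1,-1),(-1,1),(1,1),(1,-1))])
C=cloud(p)
for (x,y) in((385,280),(375,250),(290,270),(330,320),(320,270),(398,290),(275,240)): print((x,y),C[160+y//5,80+x//5].round(3))
"
```

```text
-0.0257 0 [[391.11039113 308.54185673]]
-0.0257 -0.03 [[383.38878817 276.54113999]]
0.0257 0 [[309.37110741 299.75370549]]
0.0257 -0.03 [[300.47148134 267.69285229]]
[[325.0, 265.0], [416.0, 275.0], [385.0, 363.0], [291.0, 354.0]]
[[315.0, 229.0], [408.0, 238.0], [376.0, 328.0], [281.0, 318.0]]
(385, 280) [ 0.457 -0.308  0.048]
(375, 250) [ 0.454 -0.31   0.072]
(290, 270) [ 0.438 -0.365  0.045]
(330, 320) [ 0.474 -0.343  0.037]
(320, 270) [ 0.435 -0.348  0.039]
(398, 290) [ 0.442 -0.306  0.02 ]
(275, 240) [ 0.44  -0.368  0.075]
```

Request:
send_rows(moves="30 0 0 0 0;30 0 0 0 0;30 0 0 0 0;30 0 0 0 0")

```text
time_s: 6.33
position: [0.4382, -0.3352, 0.0082]
tcp_rot: [[-0.288, -0.0, 0.958], [-0.958, 0.0, -0.288], [-0.0, -1.0, -0.0]]
force: [0.2, -0.7, -0.2]
opening: 0.383
```

```bash
python3 -c "
from h import *
s=st()
ims=[]
for n,b in(('scene',(160,80)),('top',(180,340))):
  p=capture(n); r,c=b; ims.append(cv2.resize(p['image'][r:r+100,c:c+100],(400,400),interpolation=2))
  for m in masks_of(p,'battery')[:2]: print(n,m['p'],m['bbox'],p['mtx'][0])
  C=cloud(p); print(np.round(C[200:225,140:156:5,:][::4].tolist(),3) if n=='scene' else '')
  pr=proj(p,[s['position']]); print(n,'tcp px in crop',(pr-[c,r])*4)
cv2.imwrite('pics/v5.png',np.hstack(ims))
"
```

```text
{'time_s': 6.333, 'position': [0.438, -0.335, 0.008], 'tcp_rot': [[-0.288, -0.0, 0.958], [-0.958, 0.0, -0.288], [-0.0, -1.0, -0.0]], 'force': [0.167, -0.727, -0.187], 'opening': 0.383, 'joint_positions': [-49.028, 40.887, 100.456, 0.001, 38.663, 57.695]}
scene 0.9 [136.6, 204.5, 161.1, 233.1] [515.1229216    0.         272.35090972]
[[[ 0.42  -0.352  0.086]
  [ 0.34  -0.351  0.   ]
  [ 0.473 -0.315  0.136]
  [ 0.467 -0.302  0.128]]

 [[ 0.427 -0.353  0.076]
  [ 0.359 -0.351  0.002]
  [ 0.481 -0.316  0.128]
  [ 0.481 -0.302  0.126]]

 [[ 0.432 -0.355  0.065]
  [ 0.41  -0.345  0.037]
  [ 0.41  -0.331  0.035]
  [ 0.442 -0.311  0.068]]

 [[ 0.439 -0.357  0.054]
  [ 0.427 -0.345  0.038]
  [ 0.431 -0.33   0.04 ]
  [ 0.448 -0.313  0.056]]

 [[ 0.44  -0.36   0.038]
  [ 0.442 -0.345  0.037]
  [ 0.446 -0.33   0.039]
  [ 0.45  -0.315  0.041]]

 [[ 0.453 -0.361  0.034]
  [ 0.458 -0.346  0.037]
  [ 0.459 -0.331  0.036]
  [ 0.466 -0.316  0.041]]

 [[ 0.47  -0.361  0.035]
  [ 0.475 -0.345  0.038]
  [ 0.478 -0.331  0.039]
  [ 0.474 -0.317  0.032]]]
scene tcp px in crop [[280.13395011 243.31467061]]

top tcp px in crop [[186.90274775 239.79675105]]
```

View pics/v5.png

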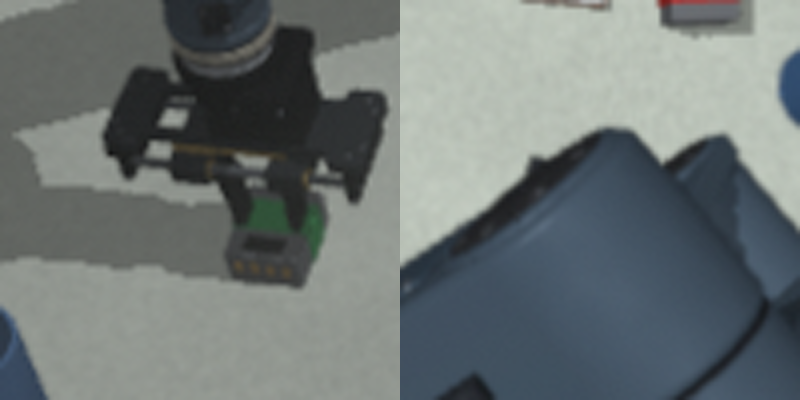

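```bash
python3 -c "
from h import *
p=capture('scene'); P=np.array([.4393,-.3328,.1501]); d=np.array([-.279,-.96,0])
for s in(-1,1):
  for z in (0,.03,.07): print(s,z,((proj(p,P+d*s*.05+[0,0,z])-[60,140])*3).round(1))
s=read_state();P=np.array(s['position']);d=np.array([-.288,-.958,0])
for e in(-1,1):
  for z in (0,.03,.07): print('now',e,z,((proj(p,P+d*e*.023+[0,0,z])-[80,160])*4).round(1))
"
```

```text
-1 0 [[299.1 151.9]]
-1 0.03 [[294.2 129.8]]
-1 0.07 [[287.4  99.2]]
1 0 [[196.6 142. ]]
1 0.03 [[190.  119.8]]
1 0.07 [[181.   89.1]]
now -1 0 [[309.4 246.5]]
now -1 0.03 [[303.1 220.9]]
now -1 0.07 [[294.6 185.5]]
now 1 0 [[250.8 240.2]]
now 1 0.03 [[243.8 214.5]]
now 1 0.07 [[234.  179.1]]
```

The fingertips sit about 25 mm higher than the reported TCP: they are just above the battery, at crop row ~225 where row 243 was predicted. I'll open, then go down using the force reading.

Request:
send_rows(moves="87 0 0 0 0;87 0 0 0 0;87 0 0 0 0;87 0 0 0 0;87 0 0 0 0;87 0 0 0 0;87 0 0 0 0;87 0 0 0 0;87 0 0 0 0;87 0 0 0 0;87 0 0 0 0;87 0 0 0 0;87 0 0 0 0;87 0 5 0 0;87 0 5 0 0;87 0 0 0 0")

```text
time_s: 7.92
position: [0.4376, -0.3347, -0.0028]
tcp_rot: [[-0.288, -0.001, 0.958], [-0.958, 0.002, -0.288], [-0.001, -1.0, -0.002]]
force: [-0.5, 0.9, -0.9]
opening: 0.999
```

```bash
python3 -c "
from h import *
s=st(); p=capture('scene'); C=cloud(p); P=np.array(s['position']);d=np.array([-.288,-.958,0])
for e in(-1,1): print(proj(p,[P+d*e*.05+[0,0,.025]]))
cv2.imwrite('pics/v6.png',cv2.resize(p['image'][180:250,110:190],(640,560),interpolation=0))"
```

```text
{'time_s': 7.917, 'position': [0.438, -0.335, -0.003], 'tcp_rot': [[-0.288, -0.001, 0.958], [-0.958, 0.002, -0.288], [-0.001, -1.0, -0.002]], 'force': [-0.484, 0.869, -0.936], 'opening': 0.999, 'joint_positions': [-49.031, 42.002, 100.664, -0.0, 37.452, 57.697]}
[[165.5011142  219.43705696]]
[[133.48364839 216.00095625]]
```

View pics/v6.png

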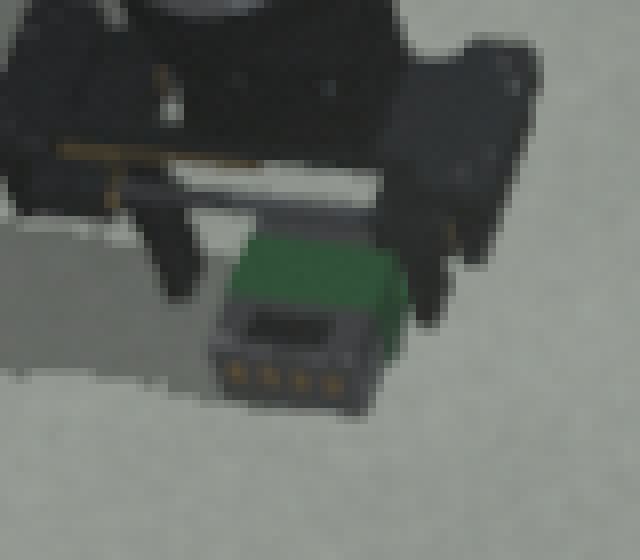

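Tips are seen at (132.5,217) and (163,220), so the real tip is about 23 mm above the reported z and about 4 mm toward -y. I'll correct for both and close.

Request:
send_rows(moves="87 -4 0 0 0;87 0 5 0 0;87 0 4 0 0;87 0 3 0 0;87 0 0 0 0;45 0 0 0 0;45 0 0 0 0;45 0 0 0 0;45 0 0 0 0;45 0 0 0 0;45 0 0 0 0;45 0 0 0 0;45 0 0 0 0;45 0 0 0 0;45 0 0 0 0")

```text
time_s: 9.22
position: [0.4396, -0.3321, -0.0136]
tcp_rot: [[-0.288, 0.001, 0.958], [-0.958, -0.001, -0.288], [0.001, -1.0, 0.001]]
force: [-1.0, -1.5, -0.6]
opening: 0.665
```

Request:
send_rows(moves="45 0 -10 0 0;45 0 -20 0 0;45 0 -30 0 0;45 0 -30 0 0;45 0 -25 0 -6;45 0 -15 0 -5.5;45 0 0 0 0;45 0 0 0 0")

```text
time_s: 9.88
position: [0.4391, -0.3306, 0.1167]
tcp_rot: [[-0.093, 0.0, 0.996], [-0.996, 0.0, -0.093], [-0.0, -1.0, 0.0]]
force: [0.1, -0.3, -4.1]
opening: 0.664
```

```bash
python3 -c "
from h import *
to(.534,.039,.1164,-95.25)"
```

```text
t 9.88 pos [ 0.4391 -0.3306  0.1167] yaw -95.4 F [ 0.1 -0.3 -4.1] open 57.8
turn -0.11  then tool dx,dy,dz mm [-3.768e+02  3.000e-01  6.070e+01]
```

Request:
send_rows(moves="45 -12 0 2 0;45 -24 0 4 0;45 -30 0 5 0;45 -30 0 5 0;45 -30 0 5 0;45 -30 0 5 0;45 -30 0 5 0;45 -30 0 5 0;45 -30 0 5 0;45 -30 0 5 0;45 -30 0 5 0;45 -30 0 5 0;45 -30 0 5 0;45 -24 0 0 0;45 -12 0 0 0;45 -4.8 0 -0.3 0;45 0 0 0 0;45 0 0 0 0")

```text
time_s: 11.38
position: [0.5358, 0.0677, 0.1154]
tcp_rot: [[-0.091, -0.002, 0.996], [-0.996, -0.0, -0.091], [0.001, -1.0, -0.002]]
force: [-0.6, 0.2, -4.4]
opening: 0.666
```

```bash
python3 -c "
from h import *
to(.534,.039,.004,-95.25)
p=capture('scene')
cv2.imwrite('pics/v7.png',cv2.resize(p['image'][150:320,200:350],(600,600*170//150-80),interpolation=2))"
```

```text
t 11.38 pos [0.5358 0.0677 0.1154] yaw -95.2 F [-0.6  0.2 -4.4] open 57.9
turn 0.01  then tool dx,dy,dz mm [ 28.7 111.4   0.8]
```

View pics/v7.png

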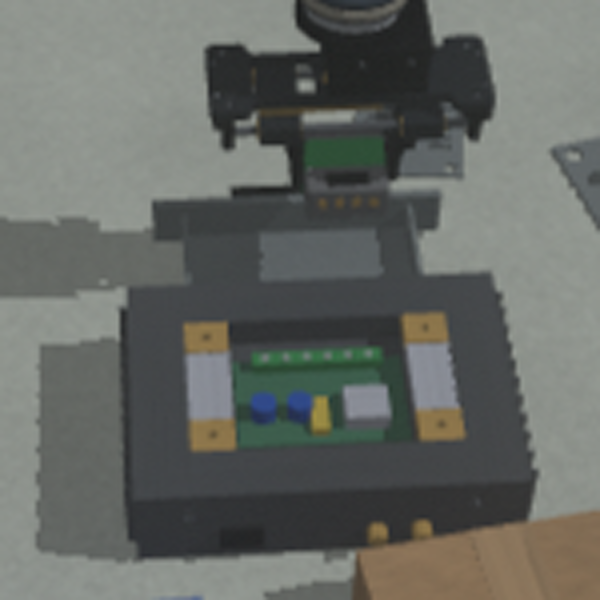

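The battery hangs over the drawer, 29 mm too far in +y (my count was off). I'll correct and lower it.

Request:
send_rows(moves="45 14 0 0.4 0;45 14.7 0 0.4 0;45 0 10 0 0;45 0 20 0 0;45 0 20 0 0;45 0 20 0 0;45 0 16 0 0;45 0 10 0 0;45 0 6 0 0;45 0 4 0 0;45 0 0 0 0;45 0 0 0 0")

```text
time_s: 12.43
position: [0.5355, 0.0393, 0.0107]
tcp_rot: [[-0.091, 0.001, 0.996], [-0.996, -0.0, -0.091], [0.0, -1.0, 0.001]]
force: [0.4, -0.1, -3.8]
opening: 0.662
```

```bash
python3 -c "
from h import *
to(.534,.039,.003,-95.25)"
```

```text
t 12.43 pos [0.5355 0.0393 0.0107] yaw -95.2 F [ 0.4 -0.1 -3.8] open 57.6
turn 0.01  then tool dx,dy,dz mm [ 0.5  7.7 -1.5]
```

Lower in 2 mm steps and watch for contact.

Request:
send_rows(moves="45 0 2 0 0;45 0 2 0 0;45 0 2 0 0;45 0 0 0 0;45 0 0 0 0")

```text
time_s: 12.85
position: [0.535, 0.0396, 0.0043]
tcp_rot: [[-0.091, 0.0, 0.996], [-0.996, 0.0, -0.091], [-0.0, -1.0, 0.0]]
force: [0.1, 0.5, -4.3]
opening: 0.664
```

Request:
send_rows(moves="45 0 1 0 0;45 0 0.8 0 0;45 0 0 0 0")

```text
time_s: 13.1
position: [0.5351, 0.0395, 0.0025]
tcp_rot: [[-0.091, 0.0, 0.996], [-0.996, -0.0, -0.091], [-0.0, -1.0, 0.0]]
force: [0.3, 0.4, -3.3]
opening: 0.665
```

Request:
send_rows(moves="45 0 1 0 0;45 0 0 0 0")

```text
time_s: 13.27
position: [0.5355, 0.0395, 0.0024]
tcp_rot: [[-0.091, 0.001, 0.996], [-0.996, -0.0, -0.091], [0.0, -1.0, 0.001]]
force: [-0.3, -0.2, 3.4]
opening: 0.667
```

Request:
send_rows(moves="87 0 0 0 0;87 0 0 0 0;87 0 0 0 0;87 0 0 0 0;87 0 0 0 0;87 0 0 0 0;87 0 0 0 0;87 0 0 0 0;87 0 -10 0 0;87 0 -20 0 0;87 0 -30 0 0;87 0 -30 0 0;87 0 -15 0 0;0 0 0 -20 0;0 0 0 -30 0;0 0 0 -30 0;0 0 0 -30 0;0 0 0 -15 0;0 0 0 0 0;0 0 0 0 0")

```text
time_s: 14.93
position: [0.4109, 0.0509, 0.1072]
tcp_rot: [[-0.091, 0.002, 0.996], [-0.996, -0.0, -0.091], [0.0, -1.0, 0.002]]
force: [0.8, -0.2, -0.3]
opening: 0.553
```

```bash
python3 -c "
from h import *
to(.410,.0505,.017,-95.25)
p=capture('top')
p2=capture('scene')
cv2.imwrite('pics/v8.png',np.hstack([cv2.resize(p['image'][110:260,210:350],(373,400),interpolation=2),cv2.resize(p2['image'][160:320,200:350],(375,400),interpolation=2)]))
c,y,r=fit(RECT,marks(p,'thread0',.09),(.7,.025),-.09); print('unit',c.round(4),y.round(2),r)
for q in(p,p2):
  C=cloud(q);m=masks_of(q,'drawer')[0]['region'];P=C[m];P=P[(P[:,2]>.045)&(P[:,2]<.066)&(P[:,0]<.5)]
  a=np.radians(-5.25);u=(P[:,:2]-[.6985,.024])@np.array([np.cos(a),np.sin(a)]);print('panel unit-x',np.percentile(u,[1,5,25,50,75,95]).round(3))
  for n in('battery','old_battery'):
   for m in masks_of(q,n): print(n,m['p'],m['bbox'],np.median(C[m['region']],0).round(3))
"
```

```text
t 14.93 pos [0.4109 0.0509 0.1072] yaw -95.2 F [ 0.8 -0.2 -0.3] open 48.1
turn 0.03  then tool dx,dy,dz mm [ 0.5 90.2 -0.9]
unit [0.7006 0.0243] -2.92 [9.2 5.5 6.8 9.7]
panel unit-x [-0.235 -0.234 -0.228 -0.222 -0.219 -0.216]
battery 0.57 [262.3, 194.2, 285.1, 218.2] [0.533 0.041 0.049]
old_battery 0.55 [402.8, 162.5, 425.3, 185.8] [ 0.654 -0.421  0.033]
panel unit-x [-0.239 -0.235 -0.226 -0.22  -0.217 -0.214]
battery 0.77 [265.4, 211.5, 283.7, 228.8] [0.533 0.037 0.053]
old_battery 0.56 [104.6, 270.1, 129.8, 298.0] [ 0.667 -0.424  0.035]
old_battery 0.22 [53.7, 234.9, 92.6, 280.7] [ 0.582 -0.54   0.058]
```

View pics/v8.png

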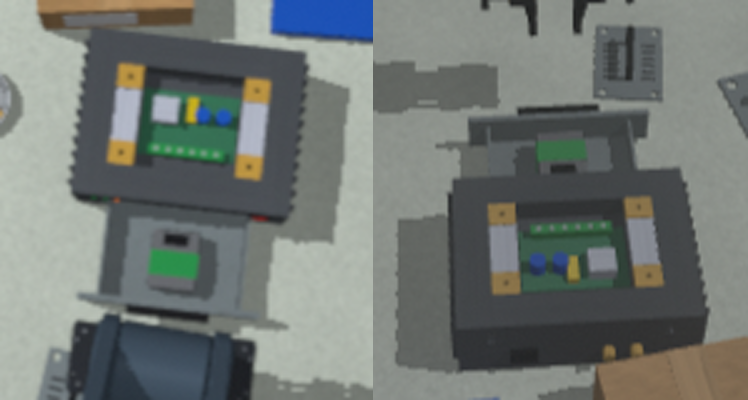

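The battery lies flat in the middle of the drawer, well clear of its walls and the case. I'll lower the fist in front of the lip and push.

Request:
send_rows(moves="0 0 10 0 0;0 0 20 0 0;0 0 20 0 0;0 0 20 0 0;0 0 12 0 0;0 0 8 0 0;0 0 0 0 0;0 0 0 0 0;0 0 0 0 0;0 0 0 0 0;0 0 0 0 0;0 0 0 10 0;0 0 0 12 0;0 0 0 12 0;0 0 0 12 0;0 0 0 12 0")

```text
time_s: 16.72
position: [0.4674, 0.0457, 0.0168]
tcp_rot: [[-0.091, -0.004, 0.996], [-0.996, 0.0, -0.091], [0.0, -1.0, -0.004]]
force: [-3.5, -1.0, 2.9]
opening: 0.004
```

Request:
send_rows(moves="0 0 0 10 0;0 0 0 10 0;0 0 0 10 0;0 0 0 10 0;0 0 0 10 0;0 0 0 10 0;0 0 0 8 0;0 0 0 6 0;0 0 0 4 0;0 0 0 0 0")

```text
time_s: 17.55
position: [0.548, 0.0382, 0.0165]
tcp_rot: [[-0.091, 0.003, 0.996], [-0.996, -0.0, -0.091], [0.0, -1.0, 0.003]]
force: [-0.1, 0.0, -0.8]
opening: 0.007
```

```bash
python3 -c "
from h import *
to(.570,.0363,.017,-95.25)"
```

```text
t 17.55 pos [0.548  0.0382 0.0165] yaw -95.2 F [-0.1  0.  -0.8] open 0.6
turn 0.02  then tool dx,dy,dz mm [-0.1 -0.5 22.1]
```

Request:
send_rows(moves="0 0 0 4 0;0 0 0 4 0;0 0 0 4 0;0 0 0 3 0")

```text
time_s: 17.88
position: [0.561, 0.0372, 0.0163]
tcp_rot: [[-0.091, -0.001, 0.996], [-0.996, 0.0, -0.091], [-0.0, -1.0, -0.001]]
force: [-2.2, -0.3, -0.2]
opening: 0.003
```

Request:
send_rows(moves="0 0 0 2 0;0 0 0 2 0;0 0 0 0 0")

```text
time_s: 18.13
position: [0.5656, 0.0367, 0.0164]
tcp_rot: [[-0.091, 0.001, 0.996], [-0.996, -0.0, -0.091], [-0.0, -1.0, 0.001]]
force: [-1.1, 0.1, -1.2]
opening: 0.002
```

Request:
send_rows(moves="0 0 0 2 0;0 0 0 2 0;0 0 0 0 0")

```text
time_s: 18.38
position: [0.5671, 0.0366, 0.0163]
tcp_rot: [[-0.091, -0.004, 0.996], [-0.996, 0.0, -0.091], [-0.0, -1.0, -0.004]]
force: [-5.1, 0.3, 1.6]
opening: 0.007
```

Request:
send_rows(moves="0 0 0 1.5 0;0 0 0 1.5 0;0 0 0 0 0")

```text
time_s: 18.63
position: [0.567, 0.0366, 0.0163]
tcp_rot: [[-0.09, -0.01, 0.996], [-0.996, 0.001, -0.09], [0.0, -1.0, -0.01]]
force: [-9.1, -0.2, 7.2]
opening: 0.007
```

The drawer is on its stop: x stays at 0.567 while the force rises to 9 N. I'll back off, lift and turn for the plate.

Request:
send_rows(moves="0 0 0 -15 0;0 0 0 -25 0;60 0 -15 -20 0;60 0 -30 0 -7;60 0 -30 0 -7;60 0 -25 0 -7;60 0 0 0 -7;60 0 0 0 -7;60 0 0 0 -7;60 0 0 0 -7;60 0 0 0 -7;60 0 0 0 -7;60 0 0 0 -7;60 0 0 0 -7;60 0 0 0 -7;60 0 0 0 -7;60 0 0 0 -7;60 0 0 0 -6.7;60 0 0 0 0")

```text
time_s: 20.22
position: [0.5138, 0.0413, 0.117]
tcp_rot: [[0.986, 0.004, -0.166], [0.166, -0.0, 0.986], [0.004, -1.0, -0.001]]
force: [0.7, 0.3, -0.1]
opening: 0.686
```

```bash
python3 -c "
from h import *
to(.4535,.363,.115,9.5)
a=np.radians(-5.25)
for n in('top','scene'):
  q=capture(n);C=cloud(q);m=masks_of(q,'drawer')
  if m:
    P=C[m[0]['region']];P=P[(P[:,2]>.045)&(P[:,2]<.062)&(P[:,0]<.65)]
    if len(P):u=(P[:,:2]-[.6985,.024])@np.array([np.cos(a),np.sin(a)]);print(n,m[0]['p'],'panel unit-x',np.percentile(u,[1,5,25,50,75,95]).round(3))
  m=masks_of(q,'plate'); 
  for k in m:
    P=C[k['region']]; H=P[(P[:,2]>.034)&(P[:,2]<.055)]
    if abs(np.median(P[:,1])-.363)<.05:
      print(n,k['p'],'plate med',np.median(P,0).round(4),cv2.minAreaRect((P[P[:,2]<.015][:,:2]*1000).astype(np.float32)))
      if len(H)>5: print('handle',len(H),H.mean(0).round(4),cv2.minAreaRect((H[:,:2]*1000).astype(np.float32)))
  c,y,r=fit(RECT,marks(q,'hole0',.004),(.4535,.363),.16); print(n,'plate',c.round(4),y.round(2),r)
"
```

```text
t 20.22 pos [0.5138 0.0413 0.117 ] yaw 9.6 F [ 0.7  0.3 -0.1] open 59.7
turn 0.08  then tool dx,dy,dz mm [ -6.4   2.  327.2]
top 0.41 panel unit-x [-0.109 -0.109 -0.109 -0.106 -0.104 -0.102]
top 0.77 plate med [0.4488 0.3624 0.0038] ((449.3729553222656, 366.20257568359375), (120.88848114013672, 183.09034729003906), 8.451837539672852)
handle 120 [0.449  0.3649 0.045 ] ((449.1064147949219, 364.9871826171875), (11.831727981567383, 101.4284896850586), 8.245645523071289)
top plate [0.4513 0.3698] 10.55 [13.4  2.3  5.4  8.9]
scene plate [0.4464 0.3637] 13.32 [2.8 9.8 7.3 9.6]
```

Request:
send_rows(moves="60 0 0 14 1.3;60 -0.9 0 28 0;60 -0.9 0 30 0;60 -0.9 0 30 0;60 -0.9 0 30 0;60 -0.9 0 30 0;60 -0.9 0 30 0;60 -0.9 0 30 0;60 -0.9 0 30 0;60 -0.9 0 30 0;60 0 0 24 0;60 0 0 14 0;60 0 0 0 0;60 0 0 0 0")

```text
time_s: 21.78
position: [0.458, 0.357, 0.1162]
tcp_rot: [[0.99, -0.0, -0.144], [0.144, -0.001, 0.99], [-0.0, -1.0, -0.001]]
force: [-0.5, -0.1, 0.0]
opening: 0.687
```

```bash
python3 -c "
from h import *
to(.449,.365,-.002,8.3)"
```

```text
t 21.78 pos [0.458  0.357  0.1162] yaw 8.3 F [-0.5 -0.1  0. ] open 59.8
turn -0.04  then tool dx,dy,dz mm [ -7.8 118.2   9.2]
```

Request:
send_rows(moves="60 -4 10 4.6 0;60 -3.8 20 4.6 0;60 0 25 0 0;60 0 25 0 0;60 0 16 0 0;60 0 10 0 0;60 0 7 0 0;60 0 5 0 0;60 0 0 0 0")

```text
time_s: 22.53
position: [0.4492, 0.3645, -0.0021]
tcp_rot: [[0.99, -0.001, -0.141], [0.141, -0.0, 0.99], [-0.001, -1.0, -0.0]]
force: [-0.5, -0.1, -0.2]
opening: 0.689
```

Request:
send_rows(moves="4 0 0 0 0;4 0 0 0 0;4 0 0 0 0;4 0 0 0 0;4 0 0 0 0;4 0 0 0 0;4 0 0 0 0;4 0 0 0 0;4 0 0 0 0;4 0 0 0 0;4 0 0 0 0;4 0 0 0 0")

```text
time_s: 23.53
position: [0.4495, 0.3653, -0.0015]
tcp_rot: [[0.99, 0.001, -0.142], [0.142, 0.0, 0.99], [0.001, -1.0, 0.0]]
force: [1.0, 0.6, 0.9]
opening: 0.133
```

Request:
send_rows(moves="4 0 -8 0 0;4 0 -16 0 0;4 0 -25 0 0;4 0 -25 0 0;4 0 -25 0 0;4 0 -25 0 3;4 0 -16 0 3.5;4 0 -8 0 3.5;4 0 0 0 3.5;4 0 0 0 0;4 0 0 0 0")

```text
time_s: 24.45
position: [0.4482, 0.3646, 0.1461]
tcp_rot: [[0.996, -0.002, 0.091], [-0.091, -0.001, 0.996], [-0.002, -1.0, -0.001]]
force: [1.3, -0.3, -3.5]
opening: 0.133
```

```bash
python3 -c "
from h import *
to(.6985,.024,.146,-5.25)"
```

```text
t 24.45 pos [0.4482 0.3646 0.1461] yaw -5.2 F [ 1.3 -0.3 -3.5] open 11.6
turn 0.02  then tool dx,dy,dz mm [ 2.805e+02  1.000e-01 -3.163e+02]
```

Request:
send_rows(moves="4 5 0 -5.6 0;4 11.5 0 -13 0;4 16.5 0 -18.6 0;4 16.5 0 -18.6 0;4 16.5 0 -18.6 0;4 16.5 0 -18.6 0;4 16.5 0 -18.6 0;4 16.5 0 -18.6 0;4 16.5 0 -18.6 0;4 16.5 0 -18.6 0;4 16.5 0 -18.6 0;4 16.5 0 -18.6 0;4 16.5 0 -18.6 0;4 16.5 0 -18.6 0;4 16.5 0 -18.6 0;4 16.5 0 -18.6 0;4 16.5 0 -18.6 0;4 11.5 0 -13 0;4 5 0 -5.6 0;4 0 0 0 0")

```text
time_s: 26.12
position: [0.6996, 0.0219, 0.1453]
tcp_rot: [[0.995, -0.001, 0.095], [-0.095, -0.0, 0.995], [-0.001, -1.0, -0.0]]
force: [-0.2, 0.6, -3.7]
opening: 0.138
```

```bash
cat > chk.py <<'E'
from h import *
to(.6985,.024,.108,-5.25); s=read_state(); P=np.array(s['position']); z=P[2]+.0018; print(np.array(s['tcp_rot']).round(4).tolist())
for n in('top','scene'):
  q=capture(n); C=cloud(q); cv2.imwrite('pics/last_%s.png'%n,q['image'])
  c,y,r=fit(RECT,marks(q,'thread0',.09),(.6985,.024),-.09); print(n,'threads',c.round(4),y.round(2),r)
  c,y,r=fit(RECT,marks(q,'hole0',z+.004),P[:2],-.09); print(n,'holes',c.round(4),y.round(2),r)
  for k in masks_of(q,'plate'):
    A=C[k['region']]; A=A[abs(A[:,2]-z-.004)<.012]
    if len(A)>100 and abs(A[:,1].mean()-P[1])<.06:
      X=np.linalg.lstsq(np.c_[A[:,:2]-P[:2],np.ones(len(A))],A[:,2],rcond=None)[0]
      print(n,'plate pts',len(A),'slope deg x,y',np.degrees(X[:2]).round(2),'z',X[2].round(4),cv2.minAreaRect((A[:,:2]*1000).astype(np.float32)))
  # case top
  for k in masks_of(q,'unit')[:1]:
    A=C[k['region']]; A=A[abs(A[:,2]-.09)<.008]
    if len(A)>100: print(n,'case top',len(A),A[:,2].mean().round(4),cv2.minAreaRect((A[:,:2]*1000).astype(np.float32)))
E
python3 chk.py; python3 -c "
import cv2,numpy as np
a=cv2.imread('pics/last_top.png')[100:250,210:350];b=cv2.imread('pics/last_scene.png')[160:320,200:350]
cv2.imwrite('pics/v9.png',np.hstack([cv2.resize(a,(373,400),interpolation=2),cv2.resize(b,(375,400),interpolation=2)]))"
```

```text
t 26.12 pos [0.6996 0.0219 0.1453] yaw -5.4 F [-0.2  0.6 -3.7] open 12.0
turn -0.19  then tool dx,dy,dz mm [-1.3 37.3  2. ]
[[0.9955, -0.001, 0.0948], [-0.0948, -0.0004, 0.9955], [-0.001, -1.0, -0.0005]]
top threads [0.7004 0.0224] -5.53 [14.1  7.4  1.8  8.5]
top holes [0.7002 0.022 ] -3.47 [4.2 6.7 9.2]
top plate pts 303 slope deg x,y [-0.75  0.25] z 0.1504 ((700.1041259765625, 22.51348876953125), (178.1702423095703, 116.91070556640625), 83.53812408447266)
top case top 1509 0.0895 ((695.4686279296875, 23.48743438720703), (262.73309326171875, 202.74026489257812), 83.58330535888672)
scene threads [0.6934 0.0172] -6.24 [6.  8.2 9.4]
scene holes [0.6897 0.0257] -3.53 [11.7  5.5  5.1  6.2]
scene plate pts 1663 slope deg x,y [-0.18 -0.05] z 0.154 ((695.9039916992188, 25.501853942871094), (179.8865203857422, 126.05901336669922), 84.82238006591797)
scene case top 3130 0.0907 ((697.0618896484375, 22.666290283203125), (271.3912048339844, 206.4157257080078), 84.92829132080078)
```

View pics/v9.png

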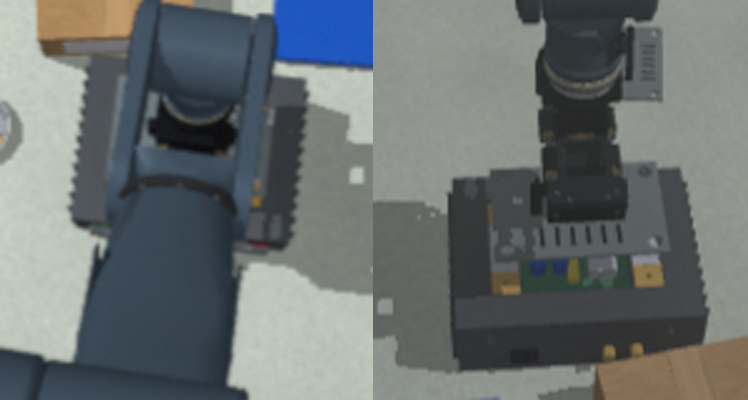

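Request:
send_rows(moves="4 -0.6 8 1 -0.1;4 -0.6 12 1 -0.1;4 0 10 0 0;4 0 5 0 0;4 0 2.3 0 0;4 0 0 0 0;4 0 0 0 0;4 0 0 0 0")

```text
time_s: 27.28
position: [0.6987, 0.0263, 0.1096]
tcp_rot: [[0.996, 0.001, 0.089], [-0.089, -0.0, 0.996], [0.001, -1.0, -0.0]]
force: [0.1, -0.3, -3.3]
opening: 0.131
```

```bash
cat > chk2.py <<'E'
from h import *
to(.6985,.024,.108,-5.25); s=read_state(); P=np.array(s['position']); z=P[2]+.0018
for n in('scene','top'):
  q=capture(n); im=cv2.imread(f'pics/{n}0.png'); hsv=cv2.cvtColor(im,cv2.COLOR_BGR2HSV)
  m=cv2.inRange(hsv,(12,110,90),(28,255,255)); N,l,sst,ce=cv2.connectedComponentsWithStats(m)
  pts=[]
  for i in range(1,N):
    w=at_z(q,ce[i],.09)[:2]
    if sst[i,4]>8 and abs(w[0]-.7)<.09 and abs(w[1]-.024)<.12 and min(abs(np.linalg.norm(w-[.7,.024])-.0888),9)<.012: pts.append(w); print(n,'brass',sst[i,4],w.round(4))
  if len(pts)>2: c,y,r=fit(RECT,np.array(pts),(.6985,.024),-.09); print(n,'UNIT',c.round(4),y.round(2),r)
H=[];T=[]
for i in range(12):
  q=capture('scene'); 
  for k in mark_of(q,'hole0'):
    w=at_z(q,k['pixel'][::-1],z+.004)[:2]
    if np.linalg.norm(w-P[:2])<.13: H.append(w)
  ks=[k for k in masks_of(q,'plate') if np.linalg.norm(cloud(q)[k['region']].mean(0)[:2]-P[:2])<.07]
  if ks:
    cn=max(cv2.findContours(ks[0]['region'].astype(np.uint8),0,1)[0],key=len)[:,0]
    T.append(cv2.minAreaRect(np.array([at_z(q,c,z+.004)[:2]*1000 for c in cn],np.float32)))
H=np.array(H); W=[]
a=np.radians(-5.25);R=np.array([[np.cos(a),-np.sin(a)],[np.sin(a),np.cos(a)]])
for w in RECT@R.T+P[:2]:
  k=np.linalg.norm(H-w,axis=1)<.025; print('hole',k.sum(),np.median(H[k],0).round(4),H[k].std(0).round(4)); 
  if k.sum()>2: W.append(np.median(H[k],0))
print('PLATE holes',fit(RECT,np.array(W),P[:2],a))
for t in T: print('outline',np.round(t[0],1),np.round(t[1],1),round(t[2],1))
cv2.imwrite('pics/last_scene.png',q['image'])
cv2.imwrite('pics/v10.png',cv2.resize(q['image'][200:320,225:335],(550,600),interpolation=2))
E
python3 chk2.py
```

```text
t 27.28 pos [0.6987 0.0263 0.1096] yaw -5.1 F [ 0.1 -0.3 -3.3] open 11.4
turn 0.12  then tool dx,dy,dz mm [ 0.   1.6 -2.3]
scene brass 65 [0.657  0.1015]
scene brass 68 [ 0.6416 -0.0476]
scene brass 77 [0.7478 0.0936]
scene brass 73 [ 0.7343 -0.0569]
scene UNIT [0.6952 0.0227] -5.45 [1.2 1.3 0.5 0.7]
top brass 87 [0.7515 0.0947]
top brass 81 [ 0.738  -0.0552]
top brass 86 [0.6582 0.103 ]
top brass 85 [ 0.6448 -0.0467]
top UNIT [0.6981 0.024 ] -5.14 [1.1 1.2 1.1 1.1]
hole 11 [ 0.6528 -0.0473] [0.0024 0.0034]
hole 12 [0.6508 0.1024] [0.0056 0.0033]
hole 12 [0.7466 0.1017] [0.0037 0.0027]
hole 11 [ 0.735  -0.0526] [0.0049 0.0033]
PLATE holes (array([0.69628702, 0.02604213]), np.float64(-1.8295856942468551), array([5. , 2.2, 2.2, 5. ]))
outline [698.2  26.6] [183.1 130.8] 86.2
outline [695.9  26.1] [180.2 127.7] 84.9
outline [697.1  25.9] [180.2 126. ] 84.6
outline [698.1  26.5] [185.3 130.7] 82.7
outline [696.9  26.2] [179.8 125.8] 84.9
outline [696.7  26.2] [180.  132.3] 84.9
outline [696.9  26.3] [180.2 126. ] 85.0
outline [697.2  26.6] [180.2 125.2] 84.5
outline [696.9  27.2] [182.4 126.2] 84.9
outline [697.1  26.2] [179.8 126. ] 84.9
outline [697.9  25.9] [180.7 126.7] 84.5
outline [697.2  26. ] [180.1 125.5] 84.6
```

View pics/v10.png

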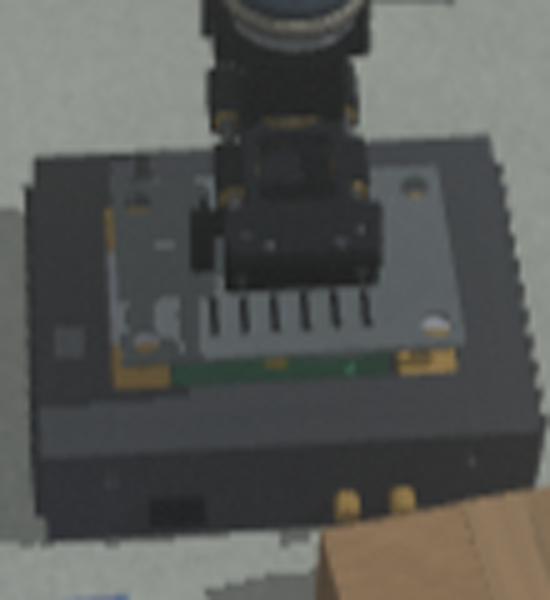

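Scene camera, both measured in the same frame: the plate outline is centred at (0.695, 0.0263) after allowing for its visible edge, and the unit at (0.695, 0.0227). The yaws match at -5.2°. I'll shift 3 mm in -y and 1.5 mm down.

Request:
send_rows(moves="4 0 0.7 -1.5 0.1;4 0 0.8 -1.5 0;4 0 0 0 0;4 0 0 0 0;4 0 0 0 0;4 0 0 0 0")

```text
time_s: 29.68
position: [0.6979, 0.0234, 0.1076]
tcp_rot: [[0.996, -0.0, 0.091], [-0.091, 0.0, 0.996], [-0.0, -1.0, 0.0]]
force: [-0.3, 0.2, -3.2]
opening: 0.135
```

```bash
python3 - <<'E'
from h import *
to(.698,.0233,.108,-5.2); s=read_state(); P=np.array(s['position']); z=P[2]+.0018; print(np.round(s['qvel'],3))
for i in range(4):
  q=capture('scene'); C=cloud(q)
  for k in masks_of(q,'plate'):
    A=C[k['region']]
    if np.linalg.norm(A.mean(0)[:2]-P[:2])>.07: continue
    cn=max(cv2.findContours(k['region'].astype(np.uint8),0,1)[0],key=len)[:,0]
    t=cv2.minAreaRect(np.array([at_z(q,c,z+.004)[:2]*1000 for c in cn],np.float32)); print(np.round(t[0],1),np.round(t[1],1),round(t[2],1))
    A=A[abs(A[:,2]-z-.004)<.01]; X=np.linalg.lstsq(np.c_[A[:,:2]-P[:2],np.ones(len(A))],A[:,2],rcond=None)[0]; print('slope',np.degrees(X[:2]).round(2),'z',X[2].round(4))
for n in('old_battery','phone','dish','screwdriver','mug'):
  m=masks_of(q,n); print(n,m and (m[0]['bbox'],np.median(C[m[0]['region']],0).round(3)))
cv2.imwrite('pics/v11.png',cv2.resize(q['image'][200:320,225:335],(550,600),interpolation=2))
E
```

```text
t 29.68 pos [0.6979 0.0234 0.1076] yaw -5.2 F [-0.3  0.2 -3.2] open 11.8
turn -0.02  then tool dx,dy,dz mm [ 0.1 -0.4 -0.1]
[-0.015  0.    -0.053 -0.019 -0.    -0.105]
[697.   24.8] [184.  131.1] 86.0
slope [-0.41 -0.15] z 0.1154
[696.4  24.4] [182.6 125.6] 84.8
slope [-0.63 -0.13] z 0.1154
[698.  23.] [180.8 123.1] 84.8
slope [-0.36 -0.08] z 0.1154
old_battery ([101.8, 268.9, 128.1, 293.9], array([ 0.667, -0.425,  0.035]))
phone ([142.2, 270.8, 170.6, 320.2], array([ 0.72 , -0.322,  0.013]))
dish ([356.9, 257.1, 392.3, 287.4], array([0.732, 0.292, 0.01 ]))
screwdriver ([407.3, 235.1, 429.6, 261.1], array([0.679, 0.439, 0.024]))
mug ([53.2, 234.1, 91.7, 278.5], array([ 0.586, -0.54 ,  0.06 ]))
```

View pics/v11.png

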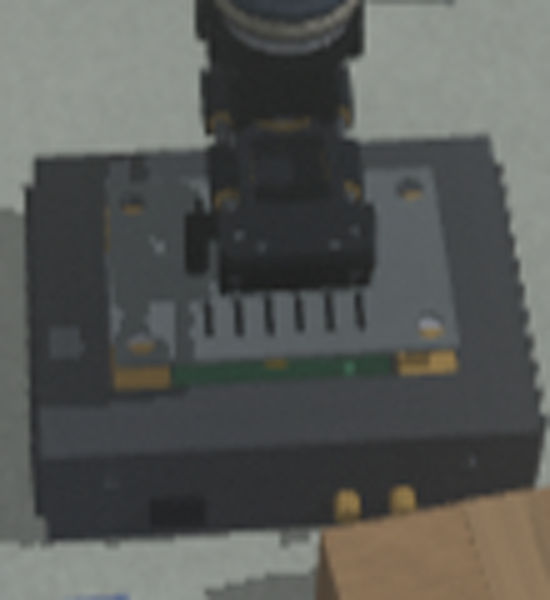

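The plate hangs level over the bosses, holes at crop (133,204), (410,188), (431,325) and (141,342). Its centre is within about 1–2 mm of the unit's, with 19–20 mm of clearance, and the bystanders haven't moved. Handing in.

```bash
python3 -c "
from rig import *
print(hand_in())"
```

```text
the job is handed in; nothing more can be done
None
```

The fresh battery is lying flat in the drawer and released, and the drawer is fully shut. The arm is holding the large grey cover plate level over the open top of the unit, handle up. I handed the job in at about 30 s of the 69 s allowed.

**Last checks:**
- **Drawer:** it stopped moving while the push force rose to about 9 N. The top camera then put the front panel at the shut position (unit x about -104 to -109 mm).
- **Plate:** its underside is about 19–20 mm above the bosses. Tilt is under about 0.6°, and its yaw matches the unit's at -5.2°. By its outline it is centred within about 1–2 mm of the threaded holes.
- **Other things:** the old battery, phone, dish, screwdriver and mug are where they were.

**What disagreed:**
- **Fingertip height:** the fingertips are about 23 mm higher than the reported tool position. My first close on the battery therefore shut just above it, without moving it. I reopened, went lower by camera, and then gripped it. I allowed for the offset from then on.
- **Battery move:** I overshot the drawer by 29 mm because I miscounted rows, and corrected it before lowering.
- **Cameras:** the two cameras disagree on the unit's position by about 3 mm, so I lined up the plate and unit within the scene camera.
- **Hole detections:** they were too noisy to trust. One fit gave a yaw of -1.8° with 5 mm errors, so I used the plate's outline and the brass bosses for the final fit.

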